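# Put spacer plates away in the sizing rack

### The job

Put the two steel spacer plates away in the sizing rack: each belongs in the narrowest slot it will go into, standing upright, centred along the slot and all the way down on its floor. Feel for the slots gently rather than forcing the plates against the rack, let go of both, and leave the beaker and the forceps where they are.

Things in the scene. Friction and masses are not known exactly. Their poses are not given: they have to be found in the camera images.
- rack: Low aluminium tray fixed to the worktop, 74 mm (its x) by 200 mm (its y), rim 14 mm high. In it, on a sponge pad, a grey comb-like insert, 60 (x) by 168 mm (y), stands where it was last left: its middle anywhere from -7 to +10 mm of the tray's middle along y. That offset is not reported: feel for it or see it. Origin: centre of the tray's underside, z up. Plates must press on it with under 25 N.
- narrow_ref (a point): Point on the tray, 46 mm up (level with the insert's flat top), at y = -56 mm from the rack's origin: the mouth of the narrowest slot, 12 mm wide, if the insert sat against the tray's -y end; the true mouth is 3 to 20 mm to +y of it. To -y of that slot lie 32 mm of flat land. The insert sinks 1 mm per 3 N pressed down (to 5 mm) and shifts along y if pushed with about 12 N.
- middle_ref (a point): The same for the middle slot, 16 mm wide, at y = -10 mm. The slots run right across the insert along x, 46 mm apart, open at the top and both ends, square-edged, 26 mm deep with flat floors 20 mm above the rack's origin; flat lands lie between. A plate slid along the top from the -y end passes over a slot narrower than itself and can drop into the first one that takes it.
- wide_ref (a point): The same for the widest slot, 20 mm wide, at y = +36 mm from the rack's origin.
- thick_plate: The thicker steel spacer plate standing upright on its edge on the worktop: 14.5 mm thick (its y), 50 mm wide (its x), 70 mm tall (its z), about 160 g, bottom edges rounded 1 mm, three dark grip lines near the top. Origin: centre of its underside.
- thin_plate: The thinner steel spacer plate standing upright on its edge on the worktop: 10.5 mm thick (its y), 50 mm wide (its x), 70 mm tall (its z), about 116 g, bottom edges rounded 1 mm, three dark grip lines near the top. Origin: centre of its underside.
- beaker: Small empty glass beaker, 60 mm across, 72 mm tall, a bystander standing on the worktop. Origin: centre of its underside.
- forceps: Steel forceps, 125 mm long, lying flat, a bystander. Origin: centre of the underside.

How it is judged:
By the outcome, as a careful person would: the job done as asked, in the order asked, and still so for the second after the job is handed in, with the robot touching nothing.
It also fails if it takes over 67 s, if anything falls off the work surface, if the arm or the gripper's body presses on something with over 40 N, if the wrist force passes 120 N, or if a joint passes its speed limit or range.

### The arm

A 6-joint arm with a two-finger parallel gripper is mounted at the origin on a cart in front of the work surface, level with it; the furniture and walls round the work are solid. World frame = base frame: x ahead of the robot, y to its left, z up, the work surface at z = 0. Lengths are in m, angles in degrees, forces in N, time in s.
With the tool pointing down it reaches from about 0.25 to 0.85 m from the base axis. Payload 12.5 kg.
Tool frame: the origin (TCP) lies on the centre line of the jaws, within the pads' length; the fingertips stand 19 mm ahead of it and the grasp point (between the pads) is the TCP; z points along the fingers, y is the line along which they close (so a half turn about z gives the same grasp; the last joint's range is limited). The gripper opens to 93 mm and grips with 3 to 60 N. Pads are 15 mm wide; open, the fingers measure 128 mm over their backs; the gripper's body (75 mm by 188 mm) begins 65 mm behind the grasp point.
Start: joints at [-75.264, 20.094, 94.641, -0, 65.266, -4.847], TCP at [0.184, -0.518, 0.238] pointing down, gripper open.
Joint ranges: [-157.81, 157.81], [-45, 120.19], [0.68, 151.7], [-89.99, 269.99], [4.06, 180], [-164.3, 164.3]. Speed limits (degrees/s): [127.2, 127.2, 159.86, 180, 180, 180].

### API

Orientations are given as [roll, pitch, yaw] about the fixed x, y, z axes, in that order (R = Rz(yaw) Ry(pitch) Rx(roll)).
In Python, from cell import r, optics gives the robot as it stands. The module is installed in compiled form; this text tells all that it offers.
- The arm moves only by the tool send_rows, never from a script. Its argument "deltas" is text: rows parted by semicolons, each of 7 numbers parted by spaces: the shift along the tool's x, y, z in m, then the turn, a rotation vector about the tool's x, y, z in degrees, then the closure, from 0 (fully open) to 1 (shut). In form: x y z ax ay az grip; .... A call has 1 to 12 rows; each row shifts and turns the commanded pose from where the row before left it, along the tool's axes as they then stand; what a row does not reach is not made up. A row lasts 1/10 s, in which the tool goes at most 50 mm and 8.59 degrees, less where a joint would pass 70% of its speed; a pose out of reach is approached as far as the arm can. A call with a gripper value outside its range is refused whole. The fingers move at their own pace and stop on an object; "force" is the grip in N (left out, the last holds). Time passes only in rows, so rows that do not move let the fingers close. It gives the time, the measured TCP pose, the force, the opening and the grip force at its end, in the units of the state.
- r.observe(): the state, without advancing time (a new reading comes with each control period).
- optics.capture(name): name is "side" or "top" or "wrist"; returns a dict with "frame" (480x640x3 uint8, blue, green, red), "mtx" (3x3 intrinsics, pixels), "k1" (the pictures are not rectified: a ray, as slopes to the right and down, at radius r is drawn at 1 + k1 r^2 times it, then the intrinsics apply), "world_from_camera" (4x4, takes a point from camera to world coordinates); the wrist camera has in their place "tool_from_camera" (4x4, takes a point from camera to tool coordinates, whose origin is the TCP and whose axes are the flange's). Camera axes: x right, y down, z forward; pixel columns grow to the right and rows downward; lengths in m; the calibration is good to about 2 mm. A picture is of the moment at which its call begins: read the wrist's pose just before it. There is no depth.
- r.sign_off(): hands the job in; it is judged then, once.
Trained networks look in the newest picture that a camera, given by its name, has taken for a name from the list of things; names that differ only in an ending like _2 or _b are one class to them, and where a whole thing is asked for, a point or a joint stands for the part that bears it (a point fixed in the world has none). Each returns a list of dicts, best first, with "conf" (0 to 1); they miss things now and then, are a little off and sometimes report something else, mostly with a low value. They report only what shows in the picture. A call takes as long as a camera call.
- optics.spot_in(camera, thing): "bbox" ([left, top, right, bottom] in pixels, round what is visible of it).
- optics.trace(camera, thing): "region" (480x640 bool, what is visible of it) and "bbox" ([left, top, right, bottom] in pixels, round what is visible of it).
- optics.tip_of(camera, thing): "centre" ([column, row] in pixels: a listed point, or the origin of a listed thing).
The state is a dict: "time_s": time; "q": joint angles; "dq": joint speeds; "effort": joint torques, N m; "tool_pos": TCP position; "orientation": TCP orientation; "contact_force": force on the tool from outside, world axes, zero at the start; "torque": the same for the moment, N m; "finger_gap": opening from 0.0 (shut) to 1.0 (fully open); "gripper_force": force on a finger pad.
Only numpy, scipy, OpenCV 4.12 (cv2) and the standard library are available. Lean on these libraries where they do the work, as an engineer would, in place of code of your own. Each camera call takes 0.05 s, during which the arm holds its last target. There are 200 camera calls.

## Working session

There is one attempt and no reset: what is moved stays moved. The work goes in short steps, Python scripts to look and compute and a tool call to move; the robot and the scene stay as the last step left them, time stands still between calls to the robot, and variables do not carry over. Pictures are saved under pics/ and viewed, at most 10 in all, crops included, and the job is handed in when it is done.

Besides the shell and the picture viewer there is one more tool, called after "Request:" as name(argument=value, ...), one argument or row to a line, values as JSON. send_rows: Moves the arm, as the interface text tells. Its arguments: {"type":"object","properties":{"deltas":{"type":"string"},"force":{"type":"number"}},"required":["deltas"]}

```bash
mkdir -p pics; ls
cat > h.py <<'E'
import numpy as np, cv2
from cell import r, optics
def ray(c,px):
    K=np.array(c["mtx"]);d=np.array([c["k1"],0,0,0,0],float)
    u=(np.array(px,float)-[K[0,2],K[1,2]])/[K[0,0],K[1,1]]
    s=u.copy()
    for _ in range(20): s=u/(1+c["k1"]*(s@s))
    return np.array([s[0],s[1],1.0])
def toolT(st):
    from scipy.spatial.transform import Rotation as R
    T=np.eye(4);T[:3,:3]=R.from_euler('xyz',st["orientation"],degrees=True).as_matrix();T[:3,3]=st["tool_pos"];return T
def wfc(c,st=None):
    return np.array(c["world_from_camera"]) if "world_from_camera" in c else toolT(st)@np.array(c["tool_from_camera"])
def at_z(c,px,z,st=None):
    T=wfc(c,st);d=T[:3,:3]@ray(c,px);o=T[:3,3];return o+d*(z-o[2])/d[2]
def proj(c,p,st=None):
    T=np.linalg.inv(wfc(c,st));q=T[:3,:3]@np.array(p)+T[:3,3];s=q[:2]/q[2];s=s*(1+c["k1"]*(s@s));K=np.array(c["mtx"])
    return [K[0,0]*s[0]+K[0,2],K[1,1]*s[1]+K[1,2]]
E
python3 - <<'E'
from h import *
np.set_printoptions(precision=4,suppress=True)
st=r.observe();print(st)
for n in("top","side"):
    c=optics.capture(n);cv2.imwrite(f"pics/{n}0.png",c["frame"]);T=wfc(c);print(n,T,c["mtx"],c["k1"])
    for t in("rack","thick_plate","thin_plate","beaker","forceps"):
        for d in optics.spot_in(n,t)[:2]:print(t,d)
        for d in optics.tip_of(n,t)[:2]:print(t,d,at_z(c,d["centre"],0))
    for t in("narrow_ref","middle_ref","wide_ref"):
        for d in optics.tip_of(n,t)[:2]:print(t,d,at_z(c,d["centre"],0.046))
E
```

```text
pics
{'time_s': 0.0, 'q': array([-75.2634,  20.1245,  94.6787,  -0.0001,  65.266 ,  -4.8488]), 'dq': array([-0.0033,  0.0264, -0.07  , -0.0093, -0.0084, -0.0244]), 'effort': array([ -0.0026, -49.7326, -28.5254,   0.0698,   0.0258,  -0.0001]), 'tool_pos': array([ 0.1843, -0.5178,  0.2371]), 'orientation': array([-179.931 ,   -0.0057,   19.5854]), 'contact_force': array([ 1.0601, -0.443 , -0.0682]), 'torque': array([ 0.0015,  0.0022, -0.032 ]), 'gripper_force': 0.0, 'finger_gap': 0.9990572363561889}
top [[ 0.0548 -0.9686  0.2425  0.3601]
 [-0.9985 -0.0545  0.0081 -0.0052]
 [ 0.0053 -0.2426 -0.9701  1.0374]
 [ 0.      0.      0.      1.    ]] [[494.745    0.     316.0269]
 [  0.     494.745  239.6896]
 [  0.       0.       1.    ]] 0.04842046372859211
rack {'bbox': [262.0, 241.5, 358.5, 285.0], 'conf': 0.6}
rack {'centre': [308.8, 265.3], 'conf': 0.57} [0.5623 0.0158 0.    ]
thick_plate {'bbox': [447.7, 291.6, 465.2, 321.4], 'conf': 0.8}
thick_plate {'centre': [451.8, 310.2], 'conf': 0.82} [ 0.4843 -0.2868  0.    ]
thin_plate {'bbox': [169.7, 260.2, 188.8, 296.0], 'conf': 0.76}
thin_pla
[... 1305 characters left out ...]
late {'centre': [337.8, 216.0], 'conf': 0.22} [ 0.6905 -0.2884  0.    ]
beaker {'bbox': [329.0, 188.5, 348.5, 220.4], 'conf': 0.58}
beaker {'centre': [333.7, 215.7], 'conf': 0.6} [ 0.7016 -0.2849  0.    ]
forceps {'bbox': [186.7, 291.4, 246.3, 305.8], 'conf': 0.91}
forceps {'bbox': [294.4, 235.5, 353.0, 294.2], 'conf': 0.71}
forceps {'centre': [218.0, 298.8], 'conf': 0.94} [0.6858 0.2342 0.    ]
narrow_ref {'centre': [332.9, 241.0], 'conf': 0.9} [ 0.5723 -0.0331  0.046 ]
narrow_ref {'centre': [407.7, 233.4], 'conf': 0.3} [ 0.4402 -0.1577  0.046 ]
middle_ref {'centre': [328.0, 250.0], 'conf': 0.94} [0.5588 0.0152 0.046 ]
wide_ref {'centre': [321.1, 257.2], 'conf': 0.81} [0.5543 0.0542 0.046 ]
```

Run:
```python
import cv2,numpy as np
a=cv2.imread("pics/top0.png")[180:330,160:480];a=cv2.resize(a,(800,375),interpolation=3)
cv2.imwrite("pics/v1.png",a)
```

```text
(no output)
```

View pics/v1.png

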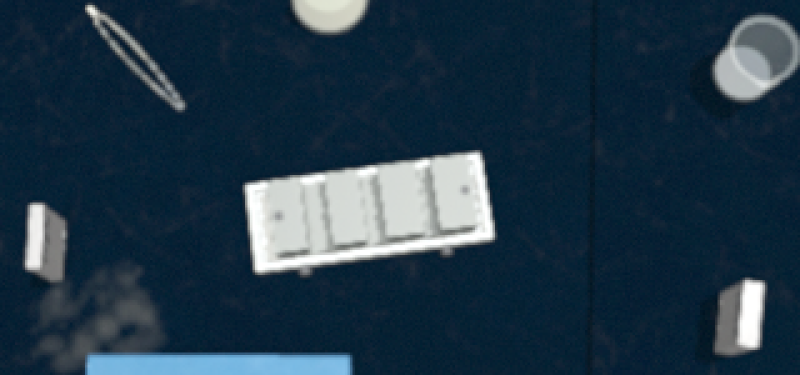

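Request:
send_rows(
  deltas="0.045 -0.0146 0 0 0 0 0; 0.045 -0.0146 0 0 0 0 0; 0.045 -0.0146 0 0 0 0 0; 0.045 -0.0146 0 0 0 0 0; 0.045 -0.0146 0 0 0 0 0; 0.045 -0.0146 0 0 0 0 0; 0.045 -0.0146 0 0 0 0 0; 0.045 -0.0146 0 0 0 0 0; 0 0 0 0 0 8 0; 0 0 0 0 0 8 0; 0 0 0 0 0 8 0; 0 0 0 0 0 0 0",
)

```text
time_s: 2.6
tool_pos: [0.4845, -0.2873, 0.2376]
orientation: [-180.0, 0.0, -4.5]
contact_force: [0.4, 0.7, -0.2]
finger_gap: 0.998
gripper_force: 0.0
```

```bash
cat >> h.py <<'E'
def info(st):
    print("t",round(st["time_s"],2),"p",np.round(st["tool_pos"],4),"o",np.round(st["orientation"],2),"F",np.round(st["contact_force"],1),"gap",round(st["finger_gap"],3),"gf",round(st["gripper_force"],1))
E
python3 - <<'E'
from h import *
st=r.observe();info(st)
c=optics.capture("wrist");cv2.imwrite("pics/w1.png",c["frame"])
print(np.round(c["tool_from_camera"],4),c["mtx"][0],c["k1"])
for t in("thick_plate",):
    for d in optics.spot_in("wrist",t)[:2]:print(t,d)
    for d in optics.tip_of("wrist",t)[:2]:print(t,d,at_z(c,d["centre"],0,st))
    for d in optics.trace("wrist",t)[:1]:
        print(d["bbox"],cv2.minAreaRect(np.argwhere(d["region"])[:,::-1].astype(np.float32)))
E
```

```text
t 2.6 p [ 0.4845 -0.2873  0.2376] o [-180.      0.     -4.52] F [ 0.4  0.7 -0.2] gap 0.998 gf 0.0
[[-1.000e-04 -9.713e-01 -2.378e-01  6.520e-02]
 [ 1.000e+00  0.000e+00 -4.000e-04 -5.000e-04]
 [ 4.000e-04 -2.378e-01  9.713e-01 -1.461e-01]
 [ 0.000e+00  0.000e+00  0.000e+00  1.000e+00]] [386.94242722   0.         322.55173444] -0.006932557852968348
thick_plate {'bbox': [309.0, 183.4, 329.7, 251.1], 'conf': 0.75}
thick_plate {'centre': [318.8, 207.9], 'conf': 0.69} [ 0.489072   -0.28325786  0.        ]
thick_plate {'centre': [6.8, 158.7], 'conf': 0.44} [0.56154025 0.01637068 0.        ]
[309.0, 184.8, 329.8, 253.0] ((318.6164245605469, 217.85618591308594), (17.65456199645996, 66.21385955810547), 2.12109637260437)
```

View pics/w1.png

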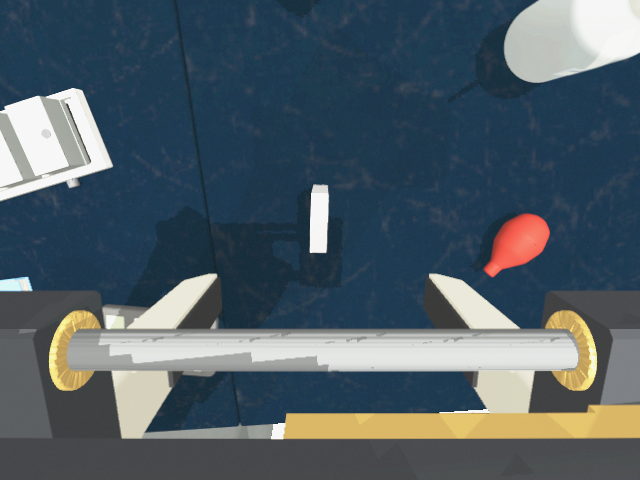

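```bash
cat >> h.py <<'E'
def whiteblob(c,box,z,st,thr=215):
    x0,y0,x1,y1=[int(v) for v in box];m=np.zeros((480,640),np.uint8)
    m[y0:y1,x0:x1]=(c["frame"][y0:y1,x0:x1].min(2)>thr)
    n,l,s,_=cv2.connectedComponentsWithStats(m);k=1+np.argmax(s[1:,4])
    P=np.array([at_z(c,p,z,st)[:2] for p in np.argwhere(l==k)[:,::-1]],np.float32)
    (cx,cy),(w,h),a=cv2.minAreaRect(P*1000)
    u,sv,vt=np.linalg.svd(P-P.mean(0),full_matrices=False);v=vt[0]*np.sign(vt[0][0])
    print("blob",s[k],"ctr",cx,cy,"wh",w,h,"ang",a,"mean",P.mean(0),"pca yaw",np.degrees(np.arctan2(v[1],v[0])))
E
python3 - <<'E'
from h import *
st=r.observe();c=optics.capture("wrist")
f=c["frame"]
for y in range(180,258,6): print(y,f[y,304:334].min(1))
for t in(170,215):whiteblob(c,[300,170,340,265],0.07,st,t)
E
```

```text
180 [31 31 32 39 43 41 44 41 40 38 35 30 32 28 32 34 28 28 31 32 29 31 30 31
 29 30 28 30 29 32]
186 [ 30  32  26  30  30  29  26  29  57 213 215 216 215 215 216 216 215 216
 215 216 215 215 215 176  54  31  33  40  39  46]
192 [ 21  21  29  26  23  24  23 151 213 214 212 205 203 199 198 216 217 216
 217 217 217 217 217 216 112  38  34  37  40  42]
198 [ 29  37  41  41  37  29  46 247 247 247 247 247 247 247 247 247 247 247
 247 247 247 247 247 247 186  50  28  28  29  29]
204 [ 25  35  38  42  45  39 156 247 247 247 247 247 247 247 247 247 247 247
 247 247 247 247 247 247 147  40  37  34  33  30]
210 [ 23  23  32  34  35  36 210 247 247 247 247 247 247 247 247 247 247 247
 247 247 247 247 247 247 128  33  29  31  30  28]
216 [ 27  20  23  28  26  31 245 247 247 247 247 247 247 247 247 247 247 247
 247 247 247 247 247 244  80  26  28  26  29  33]
222 [ 23  26  22  25  28  60 247 247 247 247 246 246 246 246 245 245 245 245
 245 245 244 244 244 154  44  26  23  26  19  26]
228 [ 25  27  30  31  24  35 247 247 246 245 244 244 244 245 246 246 246 246
 245 245 245 244 241  97  31  27  21 
[... 184 characters left out ...]
 244 244 244 244 244 244 244 244
 244 244 244 244 197  59  25  23  24  23  24  24]
246 [ 23  25  20  21  27 199 244 244 244 244 244 244 243 243 243 243 244 244
 244 244 245 244 120  34  22  30  28  26  24  22]
252 [ 21  27  29  35  38 115 191 200 160 156 156 231 202 200 201 203 203 205
 213 212 213 206  65  29  28  30  26  28  24  24]
blob [ 309  185   20   68 1156] ctr 490.5924377441406 -283.83453369140625 wh 14.36508846282959 56.6182975769043 ang 83.22694396972656 mean [ 0.49093175 -0.2839352 ] pca yaw -6.7586308
blob [ 309  186   19   67 1072] ctr 490.220703125 -283.856689453125 wh 14.172191619873047 55.47549819946289 ang 83.82066345214844 mean [ 0.4900452  -0.28385073] pca yaw -6.7037835
```

Run:
```python
from h import *
st=r.observe();c=optics.capture("wrist")
whiteblob(c,[300,170,340,265],0.07,st,235)
# rack from here
for t in("narrow_ref","rack"):
    for d in optics.tip_of("wrist",t)[:2]:print(t,d,at_z(c,d["centre"],0.046,st))
```

```text
blob [309 193  19  59 989] ctr 487.8534851074219 -283.5826416015625 wh 14.060007095336914 49.20909881591797 ang 83.78251647949219 mean [ 0.48851424 -0.28361863] pca yaw -6.5298166
narrow_ref {'centre': [22.7, 139.6], 'conf': 0.83} [ 0.57343254 -0.03824142  0.046     ]
```

Request:
send_rows(
  deltas="0.0026 -0.0038 0.02 0 0 2 0; 0 0 0.045 0 0 0 0; 0 0 0.045 0 0 0 0; 0 0 0.045 0 0 0 0; 0 0 0.03 0 0 0 0; 0 0 0 0 0 0 0; 0 0 0 0 0 0 1; 0 0 0 0 0 0 1; 0 0 0 0 0 0 1; 0 0 0 0 0 0 1; 0 0 0 0 0 0 1",
  force=40,
)

```text
time_s: 4.1
tool_pos: [0.4876, -0.284, 0.0534]
orientation: [180.0, -0.1, -6.4]
contact_force: [0.0, -0.1, -0.2]
finger_gap: 0.619
gripper_force: 0.0
```

Request:
send_rows(
  deltas="0 0 0 0 0 0 1; 0 0 0 0 0 0 1; 0 0 0 0 0 0 1; 0 0 0 0 0 0 1; 0 0 0 0 0 0 1; 0 0 0 0 0 0 1; 0 0 0 0 0 0 1; 0 0 0 0 0 0 1; 0 0 -0.04 0 0 0 1; 0 0 -0.05 0 0 0 1; 0 0 -0.04 0 0 0 1; 0 0 0 0 0 0 1",
)

```text
time_s: 5.3
tool_pos: [0.4892, -0.2852, 0.1879]
orientation: [179.8, -0.4, -6.4]
contact_force: [0.1, 0.4, -1.7]
finger_gap: 0.154
gripper_force: 40.0
```

Run:
```python
from h import *
st=r.observe();info(st)
c=optics.capture("wrist")
whiteblob(c,[300,180,345,330],st["tool_pos"][2]+0.0166,st,230)
```

```text
t 5.3 p [ 0.4892 -0.2852  0.1879] o [179.76  -0.44  -6.41] F [ 0.1  0.4 -1.7] gap 0.154 gf 40.0
blob [ 303  264   40   65 2529] ctr 501.645263671875 -285.8829345703125 wh 13.997659683227539 24.377254486083984 ang 83.47948455810547 mean [ 0.5020229 -0.2859108] pca yaw -6.5031977
```

Request:
send_rows(
  deltas="0 0 -0.03 0 0 -8.45 1; 0 0 -0.03 0 0 -8.45 1; 0.0078 -0.0421 0 0 0 0 1; 0.0078 -0.0421 0 0 0 0 1; 0.0078 -0.0421 0 0 0 0 1; 0.0078 -0.0421 0 0 0 0 1; 0.0078 -0.0421 0 0 0 0 1; 0.0078 -0.0421 0 0 0 0 1; 0.0078 -0.0421 0 0 0 0 1; 0 0 0 0 0 0 1; 0 0 0 0 0 0 1",
)

```text
time_s: 6.45
tool_pos: [0.4867, 0.0165, 0.2412]
orientation: [-180.0, 0.1, 10.6]
contact_force: [-0.2, 0.3, -1.1]
finger_gap: 0.154
gripper_force: 40.0
```

Run:
```python
from h import *
st=r.observe();info(st)
c=optics.capture("wrist");cv2.imwrite("pics/w2.png",c["frame"])
cv2.imwrite("pics/w2c.png",cv2.resize(c["frame"][60:300,160:480],(800,600),interpolation=3))
for t,z in(("narrow_ref",.046),("middle_ref",.046),("wide_ref",.046),("rack",0)):
    for d in optics.tip_of("wrist",t)[:2]:print(t,d,at_z(c,d["centre"],z,st))
print(optics.spot_in("wrist","rack")[:1])
```

```text
t 6.45 p [0.4867 0.0165 0.2412] o [-1.7997e+02  1.5000e-01  1.0600e+01] F [-0.2  0.3 -1.1] gap 0.154 gf 40.0
narrow_ref {'centre': [404.8, 129.7], 'conf': 0.84} [ 0.57583156 -0.03708488  0.046     ]
middle_ref {'centre': [347.9, 130.8], 'conf': 0.81} [0.56604131 0.01021225 0.046     ]
wide_ref {'centre': [293.1, 132.4], 'conf': 0.63} [0.55618973 0.05574448 0.046     ]
rack {'centre': [333.0, 134.2], 'conf': 0.6} [0.56228997 0.02117995 0.        ]
rack {'centre': [404.4, 132.6], 'conf': 0.5} [ 0.57645511 -0.04625849  0.        ]
[{'bbox': [226.4, 92.0, 444.6, 183.5], 'conf': 0.6}]
```

View pics/w2c.png

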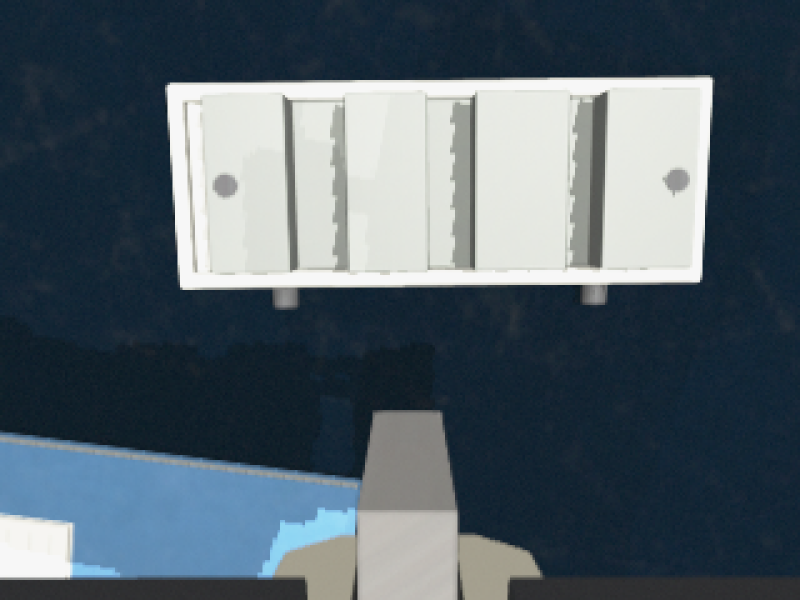

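Run:
```python
from h import *
st=r.observe();info(st)
c=optics.capture("wrist");f=c["frame"];g=cv2.GaussianBlur(cv2.cvtColor(f,cv2.COLOR_BGR2GRAY),(1,3),0).astype(float)
W=lambda x,y,z=.046:at_z(c,(160+x/2.5,60+y/2.5),z,st)
for n,x in(("wide",316.5),("mid",451.5),("nar",586)):print(n,W(x,180))
# edges via gradient per row
acc={}
for row in range(100,166,4):
    d=np.abs(np.diff(g[row,220:450]));pk=[i for i in range(1,len(d)-1) if d[i]>18 and d[i]>=d[i-1] and d[i]>=d[i+1]]
    print(row,[220.5+i for i in pk])
def yaw(a,b):v=np.array(b)-a;return np.degrees(np.arctan2(v[1],v[0]))
print("rim long top (z.014)",W(166,84,.014),W(713,77,.014),yaw(W(166,84,.014),W(713,77,.014))+90)
print("rim long bot",W(181,290,.014),W(700,282,.014),yaw(W(181,290,.014),W(700,282,.014))+90)
print("rim short",yaw(W(181,290,.014),W(166,84,.014)),yaw(W(700,282,.014),W(713,77,.014)))
cs=[W(x,y,.014) for x,y in((166,84),(713,77),(181,290),(700,282))];print("ctr",np.mean(cs,0))
```

```text
t 6.75 p [0.4873 0.015  0.2424] o [-1.80e+02  2.00e-02  1.04e+01] F [ 0.6 -0.3 -1.7] gap 0.157 gf 40.0
wide [0.55670497 0.05963727 0.046     ]
mid [0.56501852 0.01430981 0.046     ]
nar [ 0.57332622 -0.03085315  0.046     ]
100 [224.5, 270.5, 272.5, 295.5, 327.5, 345.5, 347.5, 384.5, 388.5, 390.5, 394.5, 399.5, 441.5]
104 [224.5, 232.5, 270.5, 274.5, 290.5, 295.5, 328.5, 338.5, 345.5, 347.5, 385.5, 387.5, 394.5, 399.5, 441.5]
108 [224.5, 232.5, 237.5, 270.5, 274.5, 290.5, 295.5, 328.5, 337.5, 345.5, 347.5, 386.5, 393.5, 399.5, 440.5]
112 [225.5, 231.5, 237.5, 270.5, 274.5, 289.5, 295.5, 327.5, 328.5, 338.5, 345.5, 347.5, 386.5, 393.5, 399.5, 440.5]
116 [225.5, 231.5, 233.5, 238.5, 271.5, 274.5, 289.5, 291.5, 295.5, 327.5, 328.5, 338.5, 345.5, 347.5, 387.5, 393.5, 399.5, 440.5]
120 [225.5, 231.5, 233.5, 238.5, 271.5, 274.5, 290.5, 295.5, 327.5, 337.5, 345.5, 347.5, 383.5, 386.5, 393.5, 398.5, 440.5]
124 [226.5, 233.5, 238.5, 271.5, 275.5, 290.5, 295.5, 327.5, 339.5, 345.5, 347.5, 383.5, 385.5, 393.5, 398.5, 440.5]
128 [226.5, 232.5, 234.5, 238.5, 271.5, 275.5, 291.5, 295.5, 327.5, 338
[... 796 characters left out ...]
 292.5, 296.5, 327.5, 338.5, 345.5, 347.5, 384.5, 386.5, 392.5, 398.5, 438.5]
156 [228.5, 234.5, 240.5, 272.5, 276.5, 291.5, 296.5, 327.5, 339.5, 345.5, 347.5, 385.5, 392.5, 397.5, 438.5]
160 [228.5, 234.5, 236.5, 273.5, 276.5, 290.5, 296.5, 327.5, 338.5, 345.5, 347.5, 384.5, 392.5, 397.5, 438.5]
164 [228.5, 236.5, 241.5, 273.5, 276.5, 292.5, 296.5, 338.5, 345.5, 347.5, 385.5, 392.5, 397.5, 437.5]
rim long top (z.014) [0.58070827 0.12212102 0.014     ] [ 0.61913551 -0.07378079  0.014     ] 11.097981163580812
rim long bot [0.5076876 0.1072827 0.014    ] [ 0.54655482 -0.08761664  0.014     ] 11.27808840062933
rim short 11.48651468092617 10.792640739754974
ctr [0.56352155 0.01700157 0.014     ]
```

Run:
```python
from h import *
st=r.observe();info(st)
c=optics.capture("wrist");f=c["frame"];g=cv2.cvtColor(f,cv2.COLOR_BGR2GRAY).astype(float)
W=lambda x,y,z=.046:at_z(c,(x,y),z,st)
def edge(row,a,b):
    d=np.abs(np.diff(g[row]))[a:b];w=d**2;return a+.5+(w*np.arange(b-a)).sum()/w.sum()
def yaw(P):
    P=np.array(P)[:,:2];u,s,vt=np.linalg.svd(P-P.mean(0));v=vt[0]*np.sign(vt[0][0]);return P.mean(0),np.degrees(np.arctan2(v[1],v[0]))
for n,a,b,z in(("midL",325,331,.046),("midR",346,350,.046),("narL",382,385,.046),("narR",396,402,.046),("wideL",268,273,.046),("wideR",293,299,.046),("rimL",221,230,.014),("rimR",435,444,.014)):
    print(n,yaw([W(edge(r_,a,b),r_,z) for r_ in range(104,164)]))
for col in range(300,380,10):
    d=np.diff(g[80:200,col]);print(col,[(80.5+i,int(d[i])) for i in range(len(d)) if abs(d[i])>12])
info(r.observe())
```

```text
t 6.8 p [0.4873 0.0151 0.2425] o [-1.800e+02  1.000e-02  1.041e+01] F [ 0.8 -0.6 -2.2] gap 0.152 gf 40.0
midL (array([0.56177248, 0.024772  ]), np.float64(10.951917974395718))
midR (array([0.56478814, 0.0083662 ]), np.float64(11.276027884043154))
narL (array([ 0.57042954, -0.0222782 ]), np.float64(11.919465949473333))
narR (array([ 0.57271904, -0.03469767]), np.float64(11.203914888687235))
wideL (array([0.55313393, 0.07186269]), np.float64(10.484728094027133))
wideR (array([0.55685708, 0.05154965]), np.float64(11.227627753788486))
rimL (array([0.54570015, 0.11746231]), np.float64(11.352279157895316))
rimR (array([ 0.58165743, -0.07819882]), np.float64(11.274949553889128))
300 [(92.5, 57), (93.5, 143), (94.5, 13), (97.5, -17), (168.5, -19), (170.5, 32), (174.5, -44), (175.5, -171)]
310 [(92.5, 104), (93.5, 103), (168.5, -21), (169.5, 42), (174.5, -61), (175.5, -151)]
320 [(92.5, 132), (93.5, 81), (97.5, -23), (168.5, -32), (169.5, 54), (174.5, -106), (175.5, -99)]
330 [(92.5, 183), (93.5, 30), (99.5, -46), (101.5, 24), (166.5, -26), (168.5, 48), (173.5, -25), (174.5, -141), (175.5, -50)]
340 [(92.5, 180), (93.5, 27), (99.5, -46), (101.5, -35), (167.5, 37), (168.5, 62), (173.5, -33), (174.5, -157), (175.5, -23)]
350 [(92.5, 173), (93.5, 28), (96.5, -13), (167.5, -17), (168.5, 32), (173.5, -41), (174.5, -162)]
360 [(91.5, 58), (92.5, 140), (93.5, 18), (96.5, -22), (167.5, -18), (169.5, 31), (173.5, -40), (174.5, -170)]
370 [(91.5, 104), (92.5, 109), (96.5, -15), (167.5, -17), (168.5, 34), (173.5, -49), (174.5, -166)]
t 6.85 p [0.4874 0.0153 0.2425] o [-1.800e+02  1.000e-02  1.042e+01] F [-0.3  1.  -0.5] gap 0.152 gf 40.0
```

Request:
send_rows(
  deltas="0.038 0.008 0 0 0 -0.85 1; 0.0379 0.0081 0 0 0 0 1; 0 0 0.05 0 0 0 1; 0 0 0.05 0 0 0 1; 0 0 0.0385 0 0 0 1; 0 0 0 0 0 0 1; 0 0 0 0 0 0 1; 0 0 0 0 0 0 1; 0 0 0 0 0 0 1",
)

```text
time_s: 7.75
tool_pos: [0.566, 0.0143, 0.1063]
orientation: [179.9, -0.2, 11.3]
contact_force: [-0.4, -1.2, -2.4]
finger_gap: 0.155
gripper_force: 40.0
```

```bash
cat >> h.py <<'E'
def rackpos(st,ctr=(0.5645,0.0167),yaw=11.25):
    a=np.radians(yaw);d=np.array(st["tool_pos"][:2])-ctr
    f=np.array(st["contact_force"])
    R=np.array([[np.cos(a),np.sin(a)],[-np.sin(a),np.cos(a)]])
    print("rack xy err mm",np.round(R@d*1000,2),"z",round(st["tool_pos"][2]*1000,2),"yaw",round(st["orientation"][2],2),"Fxy",np.round(R@f[:2],1),"Fz",round(f[2],1),"T",np.round(st["torque"],2))
E
python3 -c "
from h import *
for i in range(1): st=r.observe();info(st);rackpos(st)"
```

```text
t 7.75 p [0.566  0.0143 0.1063] o [179.95  -0.2   11.33] F [-0.4 -1.2 -2.4] gap 0.155 gf 40.0
rack xy err mm [ 1.03 -2.69] z 106.32 yaw 11.33 Fxy [-0.7 -1.1] Fz -2.4 T [-0.01 -0.01 -0.03]
```

Request:
send_rows(
  deltas="-0.001 0 0.002 0 0 0 1; 0 0 0.002 0 0 0 1; 0 0 0.001 0 0 0 1; 0 0 0.001 0 0 0 1; 0 0 0 0 0 0 1; 0 0 0 0 0 0 1",
)

```text
time_s: 8.35
tool_pos: [0.564, 0.0142, 0.0982]
orientation: [180.0, 0.0, 11.3]
contact_force: [-0.0, -0.8, -1.2]
finger_gap: 0.15
gripper_force: 40.0
```

Request:
send_rows(
  deltas="0 0 0.001 0 0 0 1; 0 0 0 0 0 0 1; 0 0 0 0 0 0 1",
)

```text
time_s: 8.65
tool_pos: [0.564, 0.0142, 0.0973]
orientation: [180.0, -0.0, 11.3]
contact_force: [-1.1, 0.4, 1.3]
finger_gap: 0.156
gripper_force: 40.0
```

```bash
python3 -c "
from h import *
st=r.observe();info(st);rackpos(st)"
```

```text
t 8.65 p [0.564  0.0142 0.0973] o [ 1.800e+02 -1.000e-02  1.133e+01] F [-1.1  0.4  1.3] gap 0.156 gf 40.0
rack xy err mm [-0.98 -2.36] z 97.28 yaw 11.33 Fxy [-1.   0.6] Fz 1.3 T [-0.01  0.22 -0.02]
```

Request:
send_rows(
  deltas="0.0006 0 0.0008 0 0 0 1; 0 0 0 0 0 0 1; 0 -0.0005 0 0 0 0 1; 0 -0.0005 0 0 0 0 1; 0 0 0 0 0 0 1",
)

```text
time_s: 9.15
tool_pos: [0.5643, 0.0153, 0.0961]
orientation: [180.0, -0.0, 11.3]
contact_force: [0.6, 0.4, -2.0]
finger_gap: 0.155
gripper_force: 40.0
```

Request:
send_rows(
  deltas="0 -0.0005 0 0 0 0 1; 0 0 0 0 0 0 1",
)

```text
time_s: 9.35
tool_pos: [0.5642, 0.0158, 0.0962]
orientation: [-180.0, 0.0, 11.3]
contact_force: [0.6, 0.3, -2.5]
finger_gap: 0.152
gripper_force: 40.0
```

Request:
send_rows(
  deltas="0 -0.0005 0 0 0 0 1; 0 0 0 0 0 0 1",
)

```text
time_s: 9.55
tool_pos: [0.5641, 0.0163, 0.0963]
orientation: [-180.0, 0.0, 11.3]
contact_force: [0.2, -0.1, -2.1]
finger_gap: 0.152
gripper_force: 40.0
```

Request:
send_rows(
  deltas="0 -0.0005 0 0 0 0 1; 0 0 0 0 0 0 1",
)

```text
time_s: 9.75
tool_pos: [0.5641, 0.0167, 0.0963]
orientation: [180.0, -0.0, 11.3]
contact_force: [0.6, -0.7, -1.9]
finger_gap: 0.153
gripper_force: 40.0
```

Request:
send_rows(
  deltas="0 0.0004 0.0015 0 0 0 1; 0 0 0.0015 0 0 0 1; 0 0 0 0 0 0 1",
)

```text
time_s: 10.05
tool_pos: [0.564, 0.0164, 0.0931]
orientation: [-180.0, 0.0, 11.3]
contact_force: [0.2, -1.5, -2.7]
finger_gap: 0.155
gripper_force: 40.0
```

Request:
send_rows(
  deltas="0 0 0.002 0 0 0 1; 0 0 0 0 0 0 1",
)

```text
time_s: 10.25
tool_pos: [0.564, 0.0164, 0.0911]
orientation: [-180.0, 0.0, 11.3]
contact_force: [-0.1, -0.3, -0.5]
finger_gap: 0.152
gripper_force: 40.0
```

```bash
python3 -c "
from h import *
st=r.observe();info(st);rackpos(st)"
```

```text
t 10.25 p [0.564  0.0164 0.0911] o [-1.7999e+02  2.0000e-02  1.1340e+01] F [-0.1 -0.3 -0.5] gap 0.152 gf 40.0
rack xy err mm [-0.58 -0.18] z 91.06 yaw 11.34 Fxy [-0.1 -0.3] Fz -0.5 T [-0.02  0.04 -0.03]
```

Request:
send_rows(
  deltas="0 0 0.003 0 0 0 1; 0 0 0.003 0 0 0 1; 0 0 0.003 0 0 0 1; 0 0 0.003 0 0 0 1; 0 0 0 0 0 0 1",
)

```text
time_s: 10.75
tool_pos: [0.5639, 0.0164, 0.0788]
orientation: [-180.0, 0.0, 11.3]
contact_force: [-0.2, -0.3, -2.1]
finger_gap: 0.152
gripper_force: 40.0
```

Request:
send_rows(
  deltas="0 0 0.002 0 0 0 1; 0 0 0.002 0 0 0 1; 0 0 0 0 0 0 1; 0 0 0 0 0 0 1",
)

```text
time_s: 11.15
tool_pos: [0.5641, 0.0164, 0.0753]
orientation: [180.0, 0.0, 11.3]
contact_force: [0.5, 0.6, -1.2]
finger_gap: 0.156
gripper_force: 40.0
```

Request:
send_rows(
  deltas="0 0 0.0015 0 0 0 1; 0 0 0 0 0 0 1; 0 0 0 0 0 0 1",
)

```text
time_s: 11.45
tool_pos: [0.5641, 0.0164, 0.0738]
orientation: [-180.0, 0.0, 11.3]
contact_force: [0.3, -0.2, -1.5]
finger_gap: 0.156
gripper_force: 40.0
```

Request:
send_rows(
  deltas="0 0 0.001 0 0 0 1; 0 0 0 0 0 0 1; 0 0 0 0 0 0 1",
)

```text
time_s: 11.75
tool_pos: [0.5641, 0.0164, 0.0728]
orientation: [-180.0, 0.0, 11.3]
contact_force: [1.3, 0.8, -2.2]
finger_gap: 0.156
gripper_force: 40.0
```

Request:
send_rows(
  deltas="0 0 0.001 0 0 0 1; 0 0 0 0 0 0 1; 0 0 0 0 0 0 1",
)

```text
time_s: 12.05
tool_pos: [0.5642, 0.0164, 0.0719]
orientation: [180.0, -0.0, 11.3]
contact_force: [0.9, 0.8, -0.1]
finger_gap: 0.152
gripper_force: 40.0
```

Request:
send_rows(
  deltas="0 0 0.0007 0 0 0 1; 0 0 0 0 0 0 1; 0 0 0 0 0 0 1",
)

```text
time_s: 12.35
tool_pos: [0.5642, 0.0164, 0.0713]
orientation: [180.0, -0.0, 11.3]
contact_force: [-0.5, 0.5, 1.9]
finger_gap: 0.156
gripper_force: 40.0
```

Request:
send_rows(
  deltas="0 0 0 0 0 0 0.65; 0 0 0 0 0 0 0.65; 0 0 0 0 0 0 0.65; 0 0 0 0 0 0 0.65; 0 0 -0.03 0 0 0 0.65; 0 0 -0.05 0 0 0 0.4; 0 0 -0.05 0 0 0 0.4; 0 0 -0.04 0 0 0 0.4; 0 0 0 0 0 0 0.2; 0 0 0 0 0 0 0.2",
)

```text
time_s: 13.35
tool_pos: [0.5641, 0.0164, 0.2414]
orientation: [180.0, -0.1, 11.3]
contact_force: [0.0, -0.1, -0.4]
finger_gap: 0.721
gripper_force: 0.0
```

Run:
```python
from h import *
st=r.observe();info(st)
c=optics.capture("wrist");cv2.imwrite("pics/w3.png",c["frame"])
c=optics.capture("side");cv2.imwrite("pics/s3.png",cv2.resize(c["frame"][180:330,230:430],(800,600),interpolation=3))
```

```text
t 13.35 p [0.5641 0.0164 0.2414] o [ 1.7998e+02 -6.0000e-02  1.1330e+01] F [ 0.  -0.1 -0.4] gap 0.721 gf 0.0
```

View pics/s3.png

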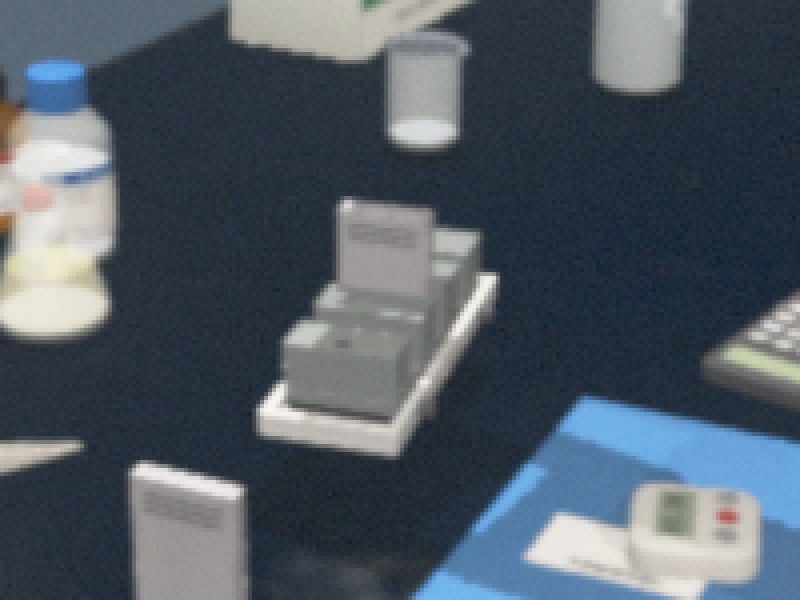

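Request:
send_rows(
  deltas="0 -0.0453 0 0 0 0 0; 0 -0.0453 0 0 0 0 0; 0 -0.0453 0 0 0 0 0; 0 -0.0453 0 0 0 0 0; 0 -0.0453 0 0 0 0 0; 0.0015 -0.0453 0 0 0 0 0; 0 0 0 0 0 7 0; 0 0 0 0 0 6 0; 0 0 0 0 0 0 0; 0 0 0 0 0 0 0; 0 0 0 0 0 0 0",
)

```text
time_s: 14.55
tool_pos: [0.5121, 0.2828, 0.2405]
orientation: [180.0, 0.1, -1.6]
contact_force: [-0.5, -0.1, -0.1]
finger_gap: 0.999
gripper_force: 0.0
```

Run:
```python
from h import *
c=optics.capture("wrist");st=r.observe();info(st)
c=optics.capture("wrist");cv2.imwrite("pics/w4.png",c["frame"])
d=optics.spot_in("wrist","thin_plate")[0];print(d);b=d["bbox"];box=[b[0]-8,b[1]-8,b[2]+8,b[3]+8]
for t in(180,215,235):whiteblob(c,box,0.07,st,t)
for d in optics.tip_of("wrist","thin_plate")[:2]:print(d,at_z(c,d["centre"],0,st))
for y in range(int(b[1])-2,int(b[3])+4,4): print(y,c["frame"][y,int(b[0])-3:int(b[2])+4].min(1))
```

```text
t 14.6 p [0.5122 0.2829 0.2408] o [ 1.7999e+02  3.0000e-02 -1.5900e+00] F [-0.2 -0.1  0.4] gap 0.998 gf 0.0
{'bbox': [318.6, 181.7, 336.5, 249.1], 'conf': 0.56}
blob [319 190  14  29 332] ctr 529.8697509765625 280.3775329589844 wh 23.70184326171875 9.646347999572754 ang 3.984747886657715 mean [0.53019595 0.28040326] pca yaw 3.8635488
blob [323 191   8   7  25] ctr 538.4204711914062 279.50823974609375 wh 5.746045112609863 4.919633388519287 ang 88.41073608398438 mean [0.53813744 0.27865285] pca yaw -59.981503Traceback (most recent call last):
  File "<stdin>", line 5, in <module>
  File "h.py", line 24, in whiteblob
    n,l,s,_=cv2.connectedComponentsWithStats(m);k=1+np.argmax(s[1:,4])
                                                    ~~~~~~~~~^^^^^^^^^
    return _wrapfunc(a, 'argmax', axis=axis, out=out, **kwds)
    return bound(*args, **kwds)
ValueError: attempt to get argmax of an empty sequence
```

Shadowed by the gripper; look at it.

Run:
```python
import cv2
a=cv2.imread("pics/w4.png")[160:280,260:420];cv2.imwrite("pics/w4c.png",cv2.resize(a,(800,600),interpolation=3))
```

```text
(no output)
```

View pics/w4c.png

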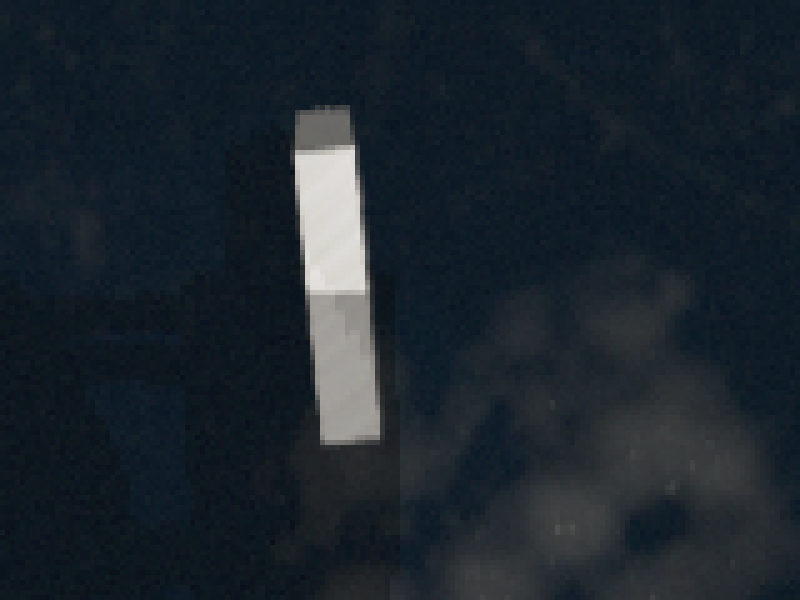

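Run:
```python
from h import *
st=r.observe();info(st);c=optics.capture("wrist")
P=np.array([at_z(c,(259.6+x/5,159.6+y/5),.07,st)[:2] for x,y in((295,151),(355,147),(381,440),(320,443))]);print(P.mean(0),np.linalg.norm(P[0]-P[3]),np.linalg.norm(P[0]-P[1]))
v=P[0]+P[1]-P[2]-P[3];print(np.degrees(np.arctan2(v[1],v[0])))
```

```text
t 14.7 p [0.5123 0.2829 0.241 ] o [ 1.80e+02  1.00e-02 -1.63e+00] F [0.2 0.3 0.7] gap 1.001 gf 0.0
[0.51753415 0.27956889] 0.049609085980740125 0.009833986453646037
3.4346016900491962
```

Request:
send_rows(
  deltas="0.005 0.0036 0 0 0 -5 0.5; 0 0 0.05 0 0 0 0.6; 0 0 0.05 0 0 0 0.6; 0 0 0.05 0 0 0 0.6; 0 0 0.0375 0 0 0 0.6; 0 0 0 0 0 0 0.6; 0 0 0 0 0 0 0.6; 0 0 0 0 0 0 1; 0 0 0 0 0 0 1; 0 0 0 0 0 0 1; 0 0 0 0 0 0 1; 0 0 0 0 0 0 1",
  force=40,
)

```text
time_s: 15.95
tool_pos: [0.5175, 0.2796, 0.0546]
orientation: [-180.0, -0.1, 3.3]
contact_force: [-1.5, 0.1, 7.8]
finger_gap: 0.11
gripper_force: 40.0
```

Request:
send_rows(
  deltas="0 0 0 0 0 0 1; 0 0 0 0 0 0 1; 0 0 0 0 0 0 1",
)

```text
time_s: 16.25
tool_pos: [0.5175, 0.2797, 0.0545]
orientation: [-180.0, -0.1, 3.3]
contact_force: [-1.4, -1.6, 6.9]
finger_gap: 0.11
gripper_force: 40.0
```

Request:
send_rows(
  deltas="0 0 -0.045 0 0 0 1; 0 0 -0.05 0 0 0 1; 0 0 -0.05 0 0 -7.95 1; -0.0058 0.045 -0.02 0 0 0 1; 0 0.045 0 0 0 0 1; 0 0.045 0 0 0 0 1; 0 0.045 0 0 0 0 1; 0 0.045 0 0 0 0 1; 0 0.045 0 0 0 0 1; 0 0.0454 0 0 0 0 1; 0 0 0 0 0 0 1; 0 0 0 0 0 0 1",
)

```text
time_s: 17.45
tool_pos: [0.5729, -0.0316, 0.2184]
orientation: [-180.0, 0.0, 11.2]
contact_force: [-0.4, 0.8, -1.2]
finger_gap: 0.109
gripper_force: 40.0
```

Run:
```python
from h import *
c=optics.capture("wrist");st=r.observe();info(st);rackpos(st,(.573,-.0288))
c=optics.capture("wrist");cv2.imwrite("pics/w5.png",c["frame"])
cv2.imwrite("pics/w5c.png",cv2.resize(c["frame"][180:360,210:450],(800,600),interpolation=3))
```

```text
t 17.5 p [ 0.5728 -0.0307  0.2185] o [-1.7997e+02  3.0000e-02  1.1260e+01] F [-0.1  0.4 -1. ] gap 0.11 gf 40.0
rack xy err mm [-0.57 -1.79] z 218.45 yaw 11.26 Fxy [0.  0.4] Fz -1.0 T [-0.    0.05 -0.04]
```

View pics/w5c.png

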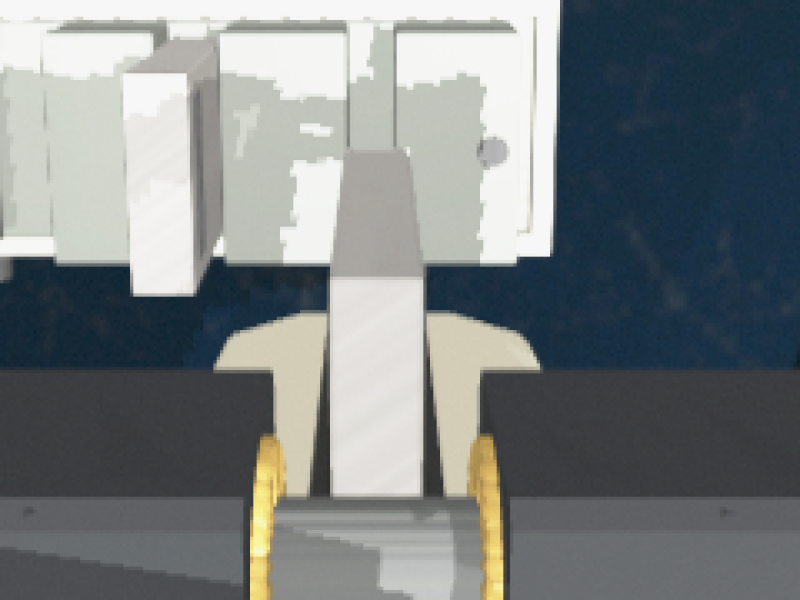

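Run:
```python
from h import *
st=r.observe();c=optics.capture("wrist")
W=lambda x,y,z:at_z(c,(209.6+x*.3,179.6+y*.3),z,st)[:2]
a=np.radians(11.25);R=np.array([[np.cos(a),np.sin(a)],[-np.sin(a),np.cos(a)]])
f=lambda p:np.round(R@(np.array(p)-[.573,-.0288])*1000,1)
print("held far edge",f(W(378,276,st["tool_pos"][2]+.0155)),"tcp",f(st["tool_pos"][:2]))
print("thick",[f(W(x,y,.09)) for x,y in((125,72),(187,72),(197,296),(133,296))])
print("slot far L,R",f(W(348,34,.046)),f(W(395,34,.046)),"near ends",f(W(224,264,.046)),f(W(424,264,.046)))
```

```text
held far edge [24.8 -0.8] tcp [-0.4 -1.3]
thick [array([26. , 53.3]), array([26.1, 40. ]), array([-24.2,  39.5]), array([-24.2,  53.8])]
slot far L,R [29.3  6.5] [29.3 -5.1] near ends [-29.9  38.7] [-29.8 -12.8]
```

Request:
send_rows(
  deltas="0 0.0005 0.045 0 0 0 1; 0 0 0.045 0 0 0 1; 0 0 0.0235 0 0 0 1; 0 0 0 0 0 0 1; 0 0 0 0 0 0 1; 0 0 0 0 0 0 1; 0 0 0 0 0 0 1",
)

```text
time_s: 18.3
tool_pos: [0.574, -0.0314, 0.1068]
orientation: [180.0, -0.1, 11.3]
contact_force: [-0.6, 0.6, -1.4]
finger_gap: 0.113
gripper_force: 40.0
```

Request:
send_rows(
  deltas="0 0 0.001 0 0 0 1; 0 0 0 0 0 0 1; 0 0 0 0 0 0 1",
)

```text
time_s: 18.6
tool_pos: [0.5733, -0.0315, 0.1044]
orientation: [180.0, -0.0, 11.3]
contact_force: [0.6, 0.4, -1.4]
finger_gap: 0.113
gripper_force: 40.0
```

Request:
send_rows(
  deltas="0 0 0.001 0 0 0 1; 0 0 0 0 0 0 1; 0 0 0 0 0 0 1",
)

```text
time_s: 18.9
tool_pos: [0.5732, -0.0315, 0.1031]
orientation: [-180.0, 0.0, 11.3]
contact_force: [-0.4, 0.1, -0.6]
finger_gap: 0.111
gripper_force: 40.0
```

Request:
send_rows(
  deltas="0 0 0.0015 0 0 0 1; 0 0 0.0015 0 0 0 1; 0 0 0 0 0 0 1; 0 0 0 0 0 0 1",
)

```text
time_s: 19.3
tool_pos: [0.5732, -0.0315, 0.1001]
orientation: [-180.0, 0.0, 11.3]
contact_force: [-0.2, 0.1, -0.7]
finger_gap: 0.111
gripper_force: 40.0
```

Request:
send_rows(
  deltas="0 0 0.001 0 0 0 1; 0 0 0 0 0 0 1; 0 0 0 0 0 0 1",
)

```text
time_s: 19.6
tool_pos: [0.5733, -0.0315, 0.0993]
orientation: [180.0, -0.0, 11.3]
contact_force: [-0.7, -0.4, 0.2]
finger_gap: 0.109
gripper_force: 40.0
```

Request:
send_rows(
  deltas="0 0 0.0008 0 0 0 1; 0 0 0 0 0 0 1; 0 0 0 0 0 0 1",
)

```text
time_s: 19.9
tool_pos: [0.5733, -0.0315, 0.0985]
orientation: [180.0, -0.0, 11.3]
contact_force: [-0.4, -0.4, 2.3]
finger_gap: 0.111
gripper_force: 40.0
```

Request:
send_rows(
  deltas="0 -0.0005 0 0 0 0 1; 0 0 0 0 0 0 1; 0 -0.0005 0 0 0 0 1; 0 0 0 0 0 0 1",
)

```text
time_s: 20.3
tool_pos: [0.573, -0.0303, 0.0983]
orientation: [-180.0, -0.0, 11.3]
contact_force: [0.1, 2.2, 1.8]
finger_gap: 0.109
gripper_force: 40.0
```

Request:
send_rows(
  deltas="0 -0.0005 0 0 0 0 1; 0 0 0 0 0 0 1",
)

```text
time_s: 20.5
tool_pos: [0.5725, -0.0298, 0.098]
orientation: [-180.0, 0.0, 11.3]
contact_force: [0.3, 0.0, -1.2]
finger_gap: 0.106
gripper_force: 40.0
```

Request:
send_rows(
  deltas="0 -0.0005 0 0 0 0 1; 0 0 0 0 0 0 1",
)

```text
time_s: 20.7
tool_pos: [0.5726, -0.0294, 0.0981]
orientation: [-180.0, 0.0, 11.3]
contact_force: [0.1, 0.3, -1.1]
finger_gap: 0.112
gripper_force: 40.0
```

Request:
send_rows(
  deltas="0 -0.0004 0 0 0 0 1; 0 0 0 0 0 0 1",
)

```text
time_s: 20.9
tool_pos: [0.5727, -0.0291, 0.0983]
orientation: [-180.0, 0.0, 11.3]
contact_force: [0.4, -0.0, -0.5]
finger_gap: 0.109
gripper_force: 40.0
```

Dropped into the slot mouth; go down gently.

Request:
send_rows(
  deltas="0 0 0.0015 0 0 0 1; 0 0 0.0015 0 0 0 1; 0 0 0 0 0 0 1",
)

```text
time_s: 21.2
tool_pos: [0.5726, -0.0291, 0.0951]
orientation: [-180.0, 0.0, 11.3]
contact_force: [0.5, 0.7, -1.6]
finger_gap: 0.11
gripper_force: 40.0
```

Request:
send_rows(
  deltas="0 0 0.002 0 0 0 1; 0 0 0.002 0 0 0 1; 0 0 0 0 0 0 1",
)

```text
time_s: 21.5
tool_pos: [0.5725, -0.0291, 0.091]
orientation: [-180.0, 0.0, 11.3]
contact_force: [-0.4, 0.3, -1.3]
finger_gap: 0.105
gripper_force: 40.0
```

Request:
send_rows(
  deltas="0 0 0.003 0 0 0 1; 0 0 0.003 0 0 0 1; 0 0 0.003 0 0 0 1; 0 0 0 0 0 0 1",
)

```text
time_s: 21.9
tool_pos: [0.5725, -0.0291, 0.0818]
orientation: [-180.0, 0.0, 11.3]
contact_force: [-1.2, -0.4, -1.3]
finger_gap: 0.112
gripper_force: 40.0
```

Request:
send_rows(
  deltas="0 0 0.0025 0 0 0 1; 0 0 0.0025 0 0 0 1; 0 0 0 0 0 0 1; 0 0 0 0 0 0 1",
)

```text
time_s: 22.3
tool_pos: [0.5727, -0.0291, 0.0773]
orientation: [-180.0, 0.0, 11.3]
contact_force: [-0.5, -0.2, -1.4]
finger_gap: 0.112
gripper_force: 40.0
```

Request:
send_rows(
  deltas="0 0 0.0015 0 0 0 1; 0 0 0.001 0 0 0 1; 0 0 0 0 0 0 1",
)

```text
time_s: 22.6
tool_pos: [0.5727, -0.0291, 0.0747]
orientation: [-180.0, 0.0, 11.3]
contact_force: [-0.2, -0.2, -0.6]
finger_gap: 0.109
gripper_force: 40.0
```

Request:
send_rows(
  deltas="0 0 0.001 0 0 0 1; 0 0 0 0 0 0 1; 0 0 0 0 0 0 1",
)

```text
time_s: 22.9
tool_pos: [0.5728, -0.0292, 0.0739]
orientation: [180.0, -0.0, 11.3]
contact_force: [-0.2, -0.5, -0.7]
finger_gap: 0.11
gripper_force: 40.0
```

Request:
send_rows(
  deltas="0 0 0.001 0 0 0 1; 0 0 0 0 0 0 1; 0 0 0 0 0 0 1",
)

```text
time_s: 23.2
tool_pos: [0.5728, -0.0292, 0.073]
orientation: [180.0, -0.0, 11.3]
contact_force: [-0.8, 0.9, 2.0]
finger_gap: 0.111
gripper_force: 40.0
```

Request:
send_rows(
  deltas="0 0 0 0 0 0 0.74; 0 0 0 0 0 0 0.74; 0 0 0 0 0 0 0.74; 0 0 0 0 0 0 0.74; 0 0 -0.01 0 0 0 0.74; 0 0 -0.03 0 0 0 0.74; 0 0 -0.05 0 0 0 0.74; 0 0 -0.05 0 0 0 0.74; -0.03 0 -0.03 0 0 0 0.5; -0.05 0 0 0 0 0 0.3; 0 0 0 0 0 0 0.3; 0 0 0 0 0 0 0.3",
)

```text
time_s: 24.4
tool_pos: [0.494, -0.0449, 0.2439]
orientation: [180.0, -0.1, 11.2]
contact_force: [0.4, -0.6, 0.9]
finger_gap: 0.56
gripper_force: 0.0
```

Run:
```python
from h import *
optics.capture("wrist");st=r.observe();info(st)
c=optics.capture("wrist");w=cv2.resize(c["frame"][60:220,180:480],(750,400),interpolation=3)
c=optics.capture("side");s=cv2.resize(c["frame"][210:310,270:370],(400,400),interpolation=3)
cv2.imwrite("pics/w6.png",w);cv2.imwrite("pics/s6.png",s)
cv2.imwrite("pics/f6.png",cv2.resize(np.hstack([w,s]),(800,278),interpolation=cv2.INTER_AREA))
for t in("beaker","forceps"):
    for d in optics.tip_of("side",t)[:1]:print(t,d,at_z(c,d["centre"],0))
```

```text
t 24.45 p [ 0.4948 -0.0449  0.2437] o [ 1.7997e+02 -9.0000e-02  1.1270e+01] F [ 0.2  0.5 -0.8] gap 0.602 gf 0.0
beaker {'centre': [337.4, 214.0], 'conf': 0.64} [ 6.98793232e-01 -3.02057218e-01 -5.55111512e-17]
forceps {'centre': [217.8, 297.4], 'conf': 0.64} [0.68967013 0.23015328 0.        ]
```

View pics/f6.png

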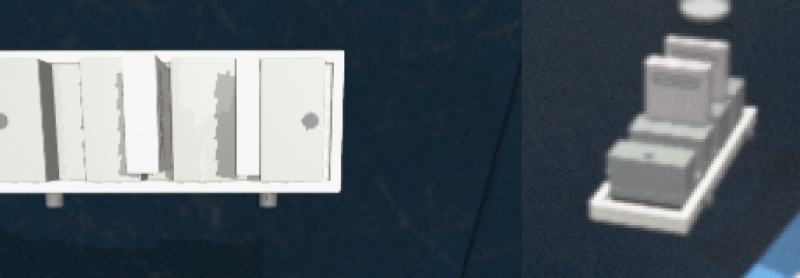

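Both plates stand upright at equal height, the thick one in the middle slot (about 142,115 in the left view) and the thin one in the narrow slot (about 248,115). I'm handing the job in.

```bash
python3 -c "
from cell import r
print(r.sign_off())"
```

```text
the job is handed in; nothing more can be done
None
```

The job is handed in at about 24.5 s: the thick plate is in the middle slot and the thin plate in the narrow slot, both upright, felt down to the floor with about 4 N, within about 1 mm of centre by my measurement and released, with the beaker and forceps untouched.

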